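Serve the chilling ball on the handled dish

TASK

Take the copper dish by its wooden handle, draw it out forwards from under the glass shelf without bumping the shelf, and lift it; only then, in the air, turn it a quarter turn (either way round) so that the handle runs parallel to the shelf's front edge, keeping the dish level and the loose steel ball in its middle. Finish holding the dish still, centred about 10 cm above the cork coaster, with the handle still parallel to the shelf's front edge: do not put it down or let go, the program ends while the gripper is holding it. Leave everything else on the counter and on the shelf where it stands.

Things in the scene. Friction and masses are not known exactly. Their poses are not given: they have to be found in the camera images.
- pan_grip (a point): Middle of the copper dish's straight dark wooden handle, 34 mm above the dish's underside. x: level along the handle towards the dish centre, 115 mm away; y: level across it; z up. The wood is 75 mm long (37 each way), 16 wide, 24 tall. Starts sticking out in front of the shelf, square to its front edge within 0.08 rad. A 12 mm leg stands under it 35 mm back from this point.
- pan_mid (a point): Centre of the copper dish (116 mm across, rim 22 mm high), 24 mm above its underside, where the ball's centre is when in the middle. Axes as the handle's. Dish and handle are one piece, 0.2 to 0.3 kg, standing level on the counter, the dish partly under the shelf. Inside it slopes gently to the middle: 7 degrees within 26 mm, 16 degrees farther out.
- ball_center (a point): Centre of the loose steel drink-chilling ball, 32 mm in diameter, about 60 g, lying in the dish; it rolls freely (its axes mean nothing).
- shelf: Fixed low glass shelf, 300 mm wide (y), 160 deep (x); underside 85 mm above the counter, top 93, brass trim to 101; on two brass end panels 12 mm thick, 276 apart; open in front and behind. Origin: on the counter under its centre. x points from the open front (nearer the robot, edge at x = -80 mm) into the shelf; y runs along the front edge.
- coaster_top (a point): Centre of the top of a round cork coaster, 100 mm across, 4 mm thick, fixed on the counter to the left or to the right of the robot's middle.
- jar_at (a point): Bystander, leave alone: amber glass jar with brass lid, 72 mm across, 85 mm high. The point is half-way up, on its axis.
- mug_at (a point): Bystander, leave alone: white mug with a handle, 64 mm across, 60 mm high. The point is half-way up, on its axis.
- tumbler_at (a point): Bystander, leave alone: clear glass tumbler, 72 mm across, 85 mm high. The point is half-way up, on its axis.
- papercups_at (a point): Bystander, leave alone: upside-down stack of white paper cups, 80 mm across, 160 mm high. The point is half-way up, on its axis.
- sign_at (a point): Bystander, leave alone: small blank wooden sign on two dark feet, 130 mm wide, 85 mm high. The point is half-way up, on its axis.
- demitasse_at (a point): Bystander, leave alone: small white cup standing on top of the glass shelf, 56 mm across, 50 mm high. The point is half-way up, on its axis.
- syrup_at (a point): Bystander, leave alone: slim green bottle standing on top of the glass shelf, 44 mm across, 120 mm high. The point is half-way up, on its axis.
Things that resemble listed ones, but are neither listed nor needed, are in the scene too. There is more than one size of the part that bears coaster_top; the job needs the middle-sized. Leave any turquoise look-alike of the part that bears pan_grip alone.

How it is judged:
By the outcome, as a careful person would: the job done as asked, in the order asked, and still so for the second after the job is handed in, while the arm keeps its last pose, push and grip.
It also fails if it takes over 56 s, if anything falls off the work surface, if the arm or the gripper's body presses on something with over 40 N, if the wrist force passes 120 N, or if a joint passes its speed limit or range.

ROBOT

A 7-joint arm with a two-finger parallel gripper is mounted at the origin on the work surface. World frame = base frame: x ahead of the robot, y to its left, z up, the work surface at z = 0. Lengths are in m, angles in rad, forces in N, time in s.
With the tool pointing down it reaches from about 0.425 to 0.925 m from the base axis. Payload 6.8 kg.
Tool frame: the origin (TCP) lies on the front face of the gripper's body, between the roots of the fingers; the fingertips stand 80 mm ahead of it and the grasp point (between the pads) lies 61 mm ahead of it; z points along the fingers, y is the line along which they close (so a half turn about z gives the same grasp; the last joint's range is limited). The gripper opens to 88 mm and grips with 3 to 60 N. Pads are 20 mm wide; open, the fingers measure 115 mm over their backs; the gripper's body (75 mm by 178 mm) begins 61 mm behind the grasp point.
Start: joints at [1.061, 0.477, 0.022, 1.555, -0.011, 1.109, -0.083], TCP at [0.264, -0.621, 0.303] pointing down, gripper open.
Joint ranges: [-2.96, 2.96], [-0.34, 2.1], [-1.41, 1.46], [0.24, 2.44], [-1.37, 4.51], [0.17, 1.92], [-2.96, 2.96]. Speed limits (rad/s): [2.39, 2.39, 3.14, 3.14, 3.14, 3.14, 3.14].

INTERFACE

Orientations are given as a 3x3 rotation matrix whose columns are the frame's x, y, z axes.
In Python, from bench import arm gives the robot as it stands.
- The arm moves only by the tool arm_command, never from a script. Its argument "series" is a list of rows, each a list of 3 entries, a list of its own where there are three numbers: the turn, a rotation vector about the tool's x, y, z in rad, then the shift along the tool's x, y, z in mm, then the opening, from 0 (shut) to 1 (fully open). A call has exactly 10 rows; each row is the pose to reach, as a shift and turn from the pose commanded when the call began, along the tool's axes at that moment; what a row does not reach only later rows make up. A row lasts 1/12 s, in which the tool goes at most 41.7 mm and 7.16 degrees, less where a joint would pass 70% of its speed; a pose out of reach is approached as far as the arm can. A call with a gripper value outside its range is refused whole. The fingers move at their own pace and stop on an object; "squeeze" is the grip in N (left out, the last holds). Time passes only in rows, so rows that repeat a pose let the fingers close, or fill a call up. It gives the time, the measured TCP pose, the force and the opening at its end, in the units of the state.
- arm.sense(): the state, without advancing time (a new reading comes with each control period).
- arm.camera(name): name is "scene" or "top"; returns the picture (384x512x3 uint8, blue, green, red); there is no depth.
- arm.camera_info(name): a dict with "fx", "fy", "cx", "cy" (pixels), "k1" (the pictures are not rectified: a ray, as slopes to the right and down, at radius r is drawn at 1 + k1 r^2 times it, then the intrinsics apply), "cam_to_world" (4x4, takes a point from camera to world coordinates). Camera axes: x right, y down, z forward; pixel columns grow to the right and rows downward; lengths in m; the calibration is good to about 2 mm. A picture is of the moment at which its call begins. camera_info takes no time and is no camera call.
- arm.close_job(): hands the job in, once; it reports no verdict.
Trained networks look in the newest picture that a camera, given by its name, has taken for a name from the list of things; names that differ only in an ending like _2 or _b are one class to them, and where a whole thing is asked for, a point or a joint stands for the part that bears it (a point fixed in the world has none). Each returns a list of dicts, best first, with "p" (0 to 1); they miss things now and then, are a little off and sometimes report something else, mostly with a low value. They report only what shows in the picture. A call takes as long as a camera call. They do not tell look-alikes from the thing itself.
- arm.search_frame(camera, target): "point" ([column, row] as shares, 0 to 1, of the picture: columns of its width, rows of its height, amid what is visible of it).
The state is a dict: "t": time; "joint_pos": joint angles; "qvel": joint speeds; "joint_torque": joint torques, N m; "eef_pos": TCP position; "orientation": TCP orientation; "wrist_force": force on the tool from outside, world axes, zero at the start; "ft_torque": the same for the moment, N m; "finger_gap": finger opening in m.
Only numpy, scipy, OpenCV 4.12 (cv2) and the standard library are available. Lean on these libraries where they do the work, as an engineer would, in place of code of your own. Each camera call takes 0.05 s, during which the arm holds its last target. There are 200 camera calls.

## Working session

There is one attempt and no reset: what is moved stays moved. The work goes in short steps, Python scripts to look and compute and a tool call to move; the robot and the scene stay as the last step left them, time stands still between calls to the robot, and variables do not carry over. Pictures are saved under pics/ and viewed, on a budget of 10 in all, crops included, one or two more only if the job needs it, and the job is handed in when it is done.

Besides the shell and the picture viewer there is one more tool, called after "Call:" by a JSON object that holds its "name" and its "arguments", one argument or row to a line. arm_command: Moves the arm, as the interface text tells. Its arguments: {"type":"object","properties":{"series":{"type":"array","items":{"type":"array"}},"squeeze":{"type":"number"}},"required":["series"]}

```bash
mkdir -p pics; ls; cat > h.py <<'E'
import numpy as np, cv2
from bench import arm
def ray(cam,px):
    i=arm.camera_info(cam); K=np.array([[i['fx'],0,i['cx']],[0,i['fy'],i['cy']],[0,0,1.]])
    d=np.array([(px[0]-i['cx'])/i['fx'],(px[1]-i['cy'])/i['fy']]); u=d.copy()
    for _ in range(20): u=d/(1+i['k1']*(u@u))
    T=np.array(i['cam_to_world']); return T[:3,3],T[:3,:3]@np.array([u[0],u[1],1])
def at(cam,px,z):
    o,d=ray(cam,px); return o+d*(z-o[2])/d[2]
def proj(cam,P):
    i=arm.camera_info(cam); T=np.array(i['cam_to_world']); p=T[:3,:3].T@(np.array(P)-T[:3,3])
    u=p[:2]/p[2]; u=u*(1+i['k1']*(u@u)); return np.array([u[0]*i['fx']+i['cx'],u[1]*i['fy']+i['cy']])
E
python3 - <<'E'
from h import *
Z=dict(pan_grip=.034,pan_mid=.024,ball_center=.02,shelf=.09,coaster_top=.004,jar_at=.042,mug_at=.03,tumbler_at=.042,papercups_at=.08,sign_at=.042,demitasse_at=.126,syrup_at=.16)
ims=[arm.camera(c) for c in('scene','top')]
for c,im in zip(('scene','top'),ims):
    cv2.imwrite(f'pics/{c}0.png',cv2.resize(im,(800,600)))
    T=np.array(arm.camera_info(c)['cam_to_world']);print(c,T.round(3).tolist())
    for n in Z:
        for r in arm.search_frame(c,n)[:4]:
            px=np.array(r['point'])*[512,384]; print(c,n,round(r['p'],2),px.round(),at(c,px,Z[n]).round(3)[:2])
s=arm.sense();print(s['t'],s['orientation'],s['eef_pos'])
E
```

```text
pics
scene [[-0.304, 0.633, -0.712, 1.611], [0.953, 0.203, -0.226, 0.365], [0.002, -0.747, -0.664, 1.131], [0.0, 0.0, 0.0, 1.0]]
scene pan_grip 0.75 [213. 141.] [ 0.283 -0.198]
scene pan_grip 0.47 [244. 193.] [ 0.514 -0.002]
scene pan_mid 0.74 [213. 141.] [ 0.269 -0.205]
scene pan_mid 0.56 [241. 195.] [ 0.517 -0.011]
scene pan_mid 0.25 [352. 258.] [0.671 0.38 ]
scene ball_center 0.45 [173. 175.] [ 0.491 -0.267]
scene shelf 0.56 [224. 227.] [0.724 0.008]
scene coaster_top 0.82 [295. 208.] [0.502 0.169]
scene coaster_top 0.58 [346. 175.] [0.285 0.303]
scene coaster_top 0.56 [336. 205.] [0.446 0.294]
scene jar_at 0.61 [171. 176.] [ 0.519 -0.26 ]
scene mug_at 0.7 [349. 255.] [0.664 0.369]
scene tumbler_at 0.63 [127. 204.] [ 0.685 -0.338]
scene papercups_at 0.71 [398. 233.] [0.584 0.492]
scene sign_at 0.97 [115. 158.] [ 0.49  -0.491]
scene sign_at 0.63 [126. 201.] [ 0.675 -0.346]
scene demitasse_at 0.61 [253. 215.] [0.687 0.083]
scene syrup_at 0.67 [190. 203.] [ 0.729 -0.092]
scene syrup_at 0.23 [241. 197.] [0.659 0.038]
top [[0.056, -0.977, 0.206, 0.26], [-0.998, -0.055, 0.014, -0.013], 
[... 412 characters left out ...]
 coaster_top 0.52 [272. 150.] [ 0.719 -0.014]
top coaster_top 0.5 [221. 210.] [0.487 0.155]
top jar_at 0.89 [340. 208.] [ 0.511 -0.26 ]
top mug_at 0.88 [167. 157.] [0.663 0.364]
top tumbler_at 0.77 [365. 157.] [ 0.699 -0.346]
top papercups_at 0.9 [128. 173.] [0.585 0.477]
top papercups_at 0.58 [266. 177.] [0.598 0.003]
top sign_at 0.74 [411. 217.] [ 0.493 -0.505]
top demitasse_at 0.79 [246. 144.] [0.696 0.075]
top syrup_at 0.7 [302. 142.] [ 0.703 -0.111]
top syrup_at 0.34 [267. 179.] [ 0.57  -0.003]
1.3 [[ 9.20361183e-01  3.91069416e-01  6.68135254e-05]
 [ 3.91069419e-01 -9.20361184e-01 -2.99658911e-05]
 [ 4.97738318e-05  5.37081695e-05 -9.99999997e-01]] [ 0.26401111 -0.62125112  0.30269127]
```

View pics/scene0.png

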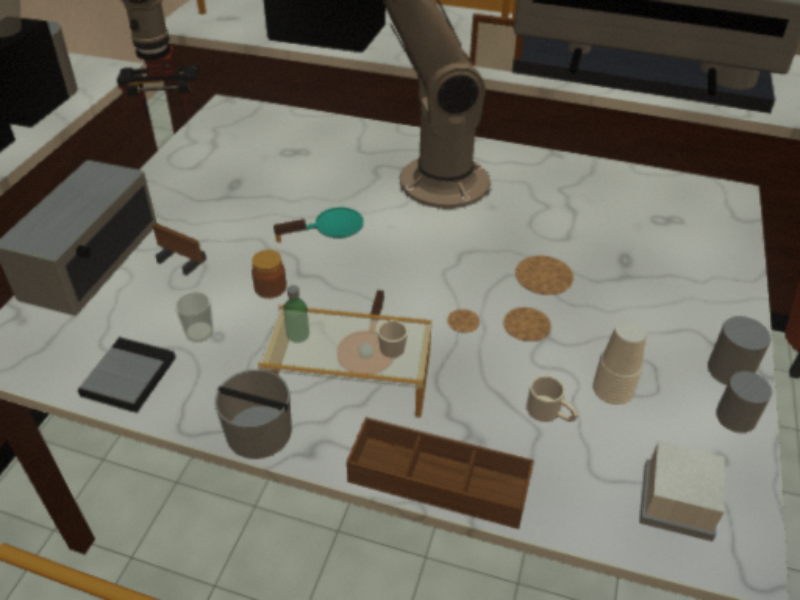

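View pics/top0.png

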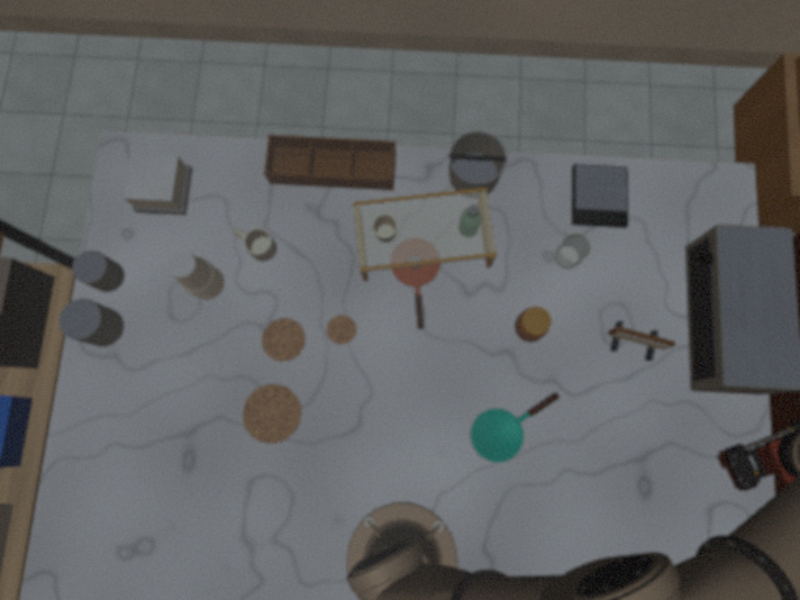

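The top picture shows the copper dish at (415,262) with its dark handle at (420,310), on the shelf's front side. The turquoise look-alike is at (497,435), handle (543,404), and I'll leave it alone. Coasters: small (342,328), middle (284,339), large (272,414). I choose the copper dish and the middle coaster, and check both in a close crop.

```bash
python3 - <<'E'
from h import *
im=arm.camera('top')
c=im[105:275,150:330]; big=cv2.resize(c,None,fx=3.5,fy=3.5,interpolation=cv2.INTER_CUBIC)
big=cv2.convertScaleAbs(big,alpha=1.5,beta=0)
cv2.imwrite('pics/crop1.png',big)
hsv=cv2.cvtColor(im,cv2.COLOR_BGR2HSV)
# coasters
m=((hsv[...,0]<25)&(hsv[...,1]>70)).astype(np.uint8)
n,l,st,ce=cv2.connectedComponentsWithStats(m)
for k in range(1,n):
    if st[k,4]>25 and 100<ce[k][1]<290 and 140<ce[k][0]<340:
        x0,y0,w,h=st[k,:4]; p=at('top',ce[k],.004)
        a=at('top',(x0-.5,ce[k][1]),.004);b=at('top',(x0+w-.5,ce[k][1]),.004)
        print(st[k],ce[k].round(1),p.round(3),'width',np.linalg.norm(a-b).round(3))
# handle: dark
g=im.max(2); m=np.zeros_like(g); m[183:215,255:285]=(g[183:215,255:285]<75)
ys,xs=np.nonzero(m); pts=np.c_[xs,ys].astype(float)
W=np.array([at('top',p,.046)[:2] for p in pts]); c=W.mean(0);u,s,vt=np.linalg.svd(W-c); d=vt[0]*np.sign(vt[0][0])
pr=(W-c)@d; q=(W-c)@vt[1]
print('handle n',len(pts),c.round(4),'dir',d.round(3),'yaw',np.arctan2(d[1],d[0]).round(3),pr.min().round(3),pr.max().round(3),q.min().round(3),q.max().round(3))
print(arm.sense()['t'])
E
```

```text
[ 170   88   82   32 1943] [213.1 103.5] [0.892 0.219 0.004] width 0.31
[227 119  85  12 143] [274.5 124.5] [ 0.82  -0.017  0.004] width 0.317
[231 161  86  28 502] [269.5 172.3] [ 0.635 -0.009  0.004] width 0.313
[210 203  17  16 211] [218.1 210.5] [0.484 0.167 0.004] width 0.061
[169 205  25  25 499] [181.  217.1] [0.453 0.296 0.004] width 0.089
[156 247  36  36 982] [173.6 264.4] [0.287 0.306 0.004] width 0.125
handle n 66 [ 0.5271 -0.0087] dir [0.992 0.127] yaw 0.128 -0.035 0.036 -0.006 0.006
1.35
```

View pics/crop1.png

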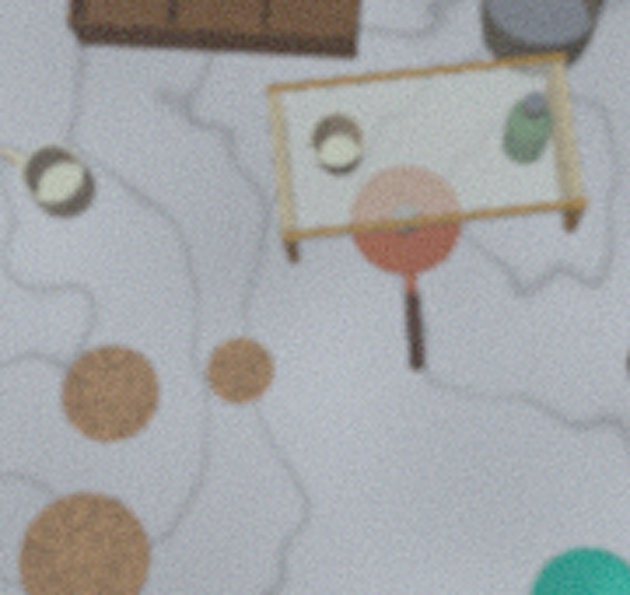

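Crop shows the copper dish (407,220), dark handle (415,330), shelf front trim from (290,236) to (580,206), and the middle coaster (110,393), clear of the small one. Choice confirmed. Now the shelf line and the move numbers.

```bash
python3 - <<'E'
from h import *
f=lambda x,y:(150+(x+.5)/3.5-.5,105+(y+.5)/3.5-.5)
A=at('top',f(290,236),.099)[:2];B=at('top',f(580,206),.099)[:2]
C=at('top',f(270,90),.099)[:2];D=at('top',f(562,58),.099)[:2]
d=(A-B)/np.linalg.norm(A-B); x=np.array([d[1],-d[0]]);x=-x if x[0]<0 else x
print('front',A.round(3),B.round(3),np.linalg.norm(A-B).round(3),'shelf yaw',np.arctan2(x[1],x[0]).round(3),'depth',((C-A)@x).round(3),((D-B)@x).round(3))
m=at('top',f(407,220),.022)[:2]; g=np.array([.5271,-.0087]); print('dish',m.round(3),'grip-dish',np.linalg.norm(m-g).round(3),'yaw',np.arctan2(*(m-g)[::-1]).round(3))
print('dish centre beyond front',((m-A)@x).round(3),'grip',((g-A)@x).round(3))
# verify handle in scene view
for P in ([*g,.046],[*(g+.037*np.array([.992,.127])),.046],[*(g-.037*np.array([.992,.127])),.046]): print((proj('scene',P)*800/512).round(),(proj('top',P)*800/512).round())
s=arm.sense(); R=np.array(s['orientation']);p=np.array(s['eef_pos'])
for psi in(.11,.13):
    t=g+.013*np.array([np.cos(psi),np.sin(psi)])
    print(psi,'target',t.round(4),'tool shift to z .2', (R.T@(np.array([*t,.2])-p)*1000).round(1),'turn z',(np.arctan2(R[1,0],R[0,0])-psi).round(3))
E
```

```text
front [0.603 0.116] [ 0.649 -0.163] 0.283 shelf yaw 0.163 depth 0.151 0.154
dish [0.647 0.005] grip-dish 0.121 yaw 0.116
dish centre beyond front 0.026 grip -0.095
[376. 301.] [419. 311.]
[372. 313.] [418. 295.]
[379. 289.] [420. 327.]
0.11 target [ 0.54   -0.0073] tool shift to z .2 [ 494.2 -457.1  102.7] turn z 0.292
0.13 target [ 0.54  -0.007] tool shift to z .2 [ 494.2 -457.4  102.7] turn z 0.272
```

Call:
{"name": "arm_command", "arguments": {
  "series": [
    [[0,0,0.03],[25,-23,0],1],
    [[0,0,0.06],[50,-46,0],1],
    [[0,0,0.09],[75,-69,0],1],
    [[0,0,0.11],[100,-92,0],1],
    [[0,0,0.14],[125,-115,0],1],
    [[0,0,0.16],[150,-138,0],1],
    [[0,0,0.18],[175,-162,0],1],
    [[0,0,0.2],[200,-185,0],1],
    [[0,0,0.22],[225,-208,0],1],
    [[0,0,0.24],[250,-231,0],1]
  ]
}}

```text
t: 2.18
eef_pos: [0.4042, -0.3094, 0.303]
orientation: [[0.987, 0.16, 0.001], [0.16, -0.987, -0.0], [0.0, 0.001, -1.0]]
wrist_force: [-0.3, -0.4, -0.3]
finger_gap: 0.0878
```

Call:
{"name": "arm_command", "arguments": {
  "series": [
    [[0,0,0.0],[20,-30,0],1],
    [[0,0,0.01],[40,-60,0],1],
    [[0,0,0.01],[60,-90,0],1],
    [[0,0,0.02],[80,-120,0],1],
    [[0,0,0.02],[100,-150,0],1],
    [[0,0,0.03],[120,-180,0],1],
    [[0,0,0.03],[140,-210,10],1],
    [[0,0,0.04],[158,-240,25],1],
    [[0,0,0.04],[175,-264,45],1],
    [[0,0,0.04],[182,-276,70],1]
  ]
}}

```text
t: 3.02
eef_pos: [0.5413, -0.0045, 0.2335]
orientation: [[0.992, 0.126, 0.005], [0.126, -0.992, 0.002], [0.005, -0.002, -1.0]]
wrist_force: [-0.5, 0.0, 0.2]
finger_gap: 0.0877
```

```bash
python3 - <<'E'
from h import *
s=arm.sense();print(s['t'],s['joint_pos'],s['eef_pos'])
R=np.array(s['orientation']);p=np.array(s['eef_pos']);print(R.round(4))
im=arm.camera('scene')
print([ (x['p'],(np.array(x['point'])*[512,384]).round(1)) for n in('pan_grip','ball_center') for x in arm.search_frame('scene',n)[:3]])
t=p+R[:,2]*.08
print('tip px',proj('scene',t), 'below at z.046',proj('scene',[p[0],p[1],.046]))
c=im[120:270,160:330];b=cv2.resize(c,None,fx=4,fy=4,interpolation=cv2.INTER_CUBIC);b=cv2.convertScaleAbs(b,alpha=1.3)
for k in(-.05,-.024,.024):
    P=p+R[:,0]*k;u=(proj('scene',[P[0],P[1],.046])-[160,120]+.5)*4;cv2.circle(b,tuple(int(v) for v in u),3,(0,0,255),-1)
cv2.imwrite('pics/s2.png',b)
E
```

```text
3.0167 [ 0.12060494  0.35252874 -0.27708523  1.93167121  0.12215616  0.86827492
 -1.66345631] [ 0.54128133 -0.00454824  0.23352995]
[[ 0.992   0.1259  0.0049]
 [ 0.1259 -0.992   0.0022]
 [ 0.0052 -0.0015 -1.    ]]
[(0.79, array([194.9, 143.7])), (0.43, array([115.5, 156.9]))]
tip px [239.93407495 170.37819963] below at z.046 [240.29454902 195.53089061]
```

View pics/s2.png

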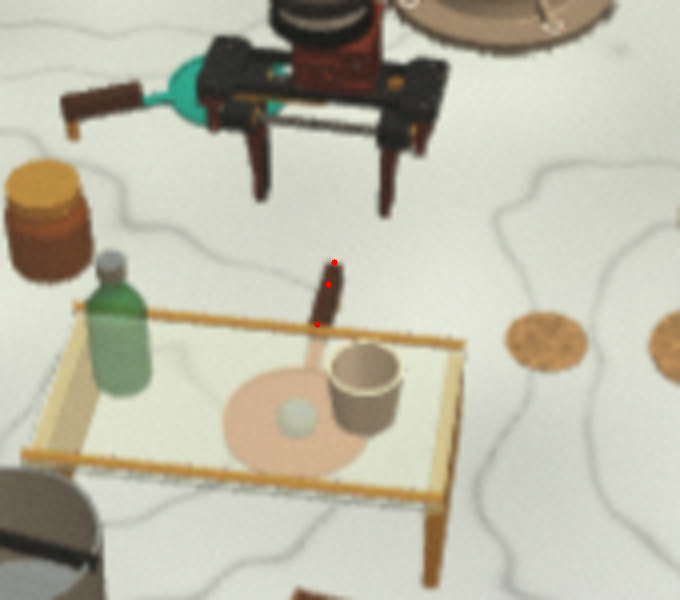

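The three dots (334,262), (328,284), (317,325) lie on the handle, so the grasp line is right; the ball sits mid-dish at (297,418). Descend.

Call:
{"name": "arm_command", "arguments": {
  "series": [
    [[0,0,0],[0,0,15],1],
    [[0,0,0],[0,0,35],1],
    [[0,0,0],[0,0,55],0.8],
    [[0,0,0],[0,0,75],0.7],
    [[0,0,0],[0,0,92],0.6],
    [[0,0,0],[0,0,107],0.6],
    [[0,0,0],[0,0,120],0.6],
    [[0,0,0],[0,0,130],0.6],
    [[0,0,0],[0,0,136],0.6],
    [[0,0,0],[0,0,138],0.6]
  ]
}}

```text
t: 4.0
eef_pos: [0.539, -0.0103, 0.0947]
orientation: [[0.993, 0.12, 0.0], [0.12, -0.993, -0.001], [-0.0, 0.001, -1.0]]
wrist_force: [0.0, 0.6, 0.0]
finger_gap: 0.0528
```

```bash
python3 - <<'E'
from h import *
im=arm.camera('scene'); ti=arm.camera('top')
a=cv2.resize(im[135:215,190:300],(660,480),interpolation=cv2.INTER_CUBIC)
cv2.imwrite('pics/s3.png',cv2.convertScaleAbs(a,alpha=1.3))
print(arm.sense()['wrist_force'])
E
```

```text
[-0.1076585  -0.1276414  -0.39352459]
```

View pics/s3.png

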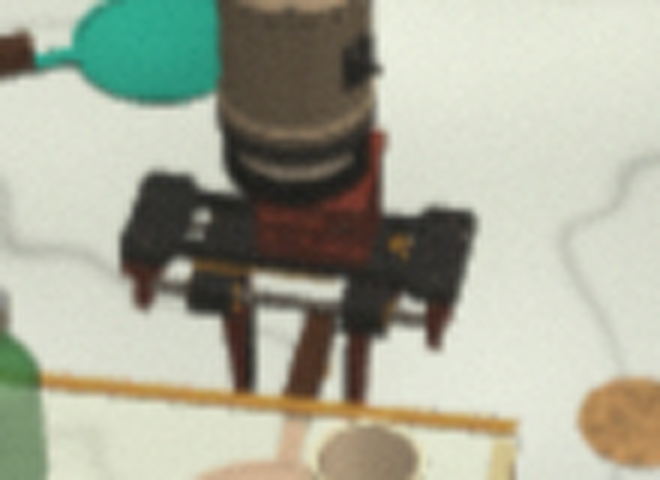

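The fingers (240 and 358) straddle the handle (about 312), which sits roughly 4 mm left of the grip centre in world +y. Correct this, then close.

Call:
{"name": "arm_command", "arguments": {
  "series": [
    [[0,0,0],[0,-2,0],0.6],
    [[0,0,0],[0,-3.5,0],0.5],
    [[0,0,0],[0,-3.5,0],0.4],
    [[0,0,0],[0,-3.5,0],0.35],
    [[0,0,0],[0,-3.5,0],0.3],
    [[0,0,0],[0,-3.5,0],0.25],
    [[0,0,0],[0,-3.5,0],0.22],
    [[0,0,0],[0,-3.5,0],0.19],
    [[0,0,0],[0,-3.5,0],0.1],
    [[0,0,0],[0,-3.5,0],0]
  ],
  "squeeze": 10
}}

```text
t: 4.93
eef_pos: [0.5384, -0.006, 0.0947]
orientation: [[0.993, 0.121, -0.0], [0.121, -0.993, -0.0], [-0.0, 0.0, -1.0]]
wrist_force: [-0.4, -1.3, 1.3]
finger_gap: 0.016
```

Call:
{"name": "arm_command", "arguments": {
  "series": [
    [[0,0,0],[0,0,0],0],
    [[0,0,0],[0,0,0],0],
    [[0,0,0],[0,0,0],0],
    [[0,0,0],[0,0,0],0],
    [[0,0,0],[0,0,0],0],
    [[0,0,0],[0,0,0],0],
    [[0,0,0],[0,0,0],0],
    [[0,0,0],[0,0,0],0],
    [[0,0,0],[0,0,0],0],
    [[0,0,0],[0,0,0],0]
  ],
  "squeeze": 55
}}

```text
t: 5.77
eef_pos: [0.5384, -0.0059, 0.0947]
orientation: [[0.993, 0.121, -0.0], [0.121, -0.993, -0.0], [-0.0, 0.0, -1.0]]
wrist_force: [-1.1, -2.0, 1.4]
finger_gap: 0.0157
```

```bash
python3 - <<'E'
from h import *
s=arm.sense();print({k:np.round(s[k],4).tolist() for k in('t','wrist_force','ft_torque','finger_gap','eef_pos','joint_pos')})
# shelf yaw: fit brass front trim in first top picture
im=cv2.resize(cv2.imread('pics/top0.png'),(512,384),interpolation=cv2.INTER_AREA); hsv=cv2.cvtColor(im,cv2.COLOR_BGR2HSV)
for name,(a,b) in dict(front=((290,236),(580,206)),back=((280,88),(555,60))).items():
    f=lambda p:np.array([150+(p[0]+.5)/3.5-.5,105+(p[1]+.5)/3.5-.5]); a,b=f(a),f(b); P=[]
    for t in np.linspace(.05,.95,60):
        x,y=a+t*(b-a)
        if name=='front' and .18<t<.62: continue
        xi=int(round(x)); ys=np.arange(int(y)-4,int(y)+6); w=np.clip(hsv[ys,xi,1].astype(float)-45,0,None)
        if w.sum()>20: P.append(at('top',(xi,(w*ys).sum()/w.sum()),.099)[:2])
    P=np.array(P); k=np.polyfit(P[:,1],P[:,0],1); print(name,len(P),'yaw',-np.arctan(k[0]).round(4),'x at y=0',k[1].round(4),'rms',np.std(P[:,0]-np.polyval(k,P[:,1])).round(4))
E
```

```text
{'t': 5.7667, 'wrist_force': [-1.0616, -1.9534, 1.3535], 'ft_torque': [-0.4157, 0.2272, -0.0291], 'finger_gap': 0.0157, 'eef_pos': [0.5384, -0.0059, 0.0947], 'joint_pos': [0.0719, 0.5572, -0.2231, 2.017, 0.2125, 0.5892, -1.7451]}
front 31 yaw 0.1715 x at y=0 0.6241 rms 0.0003
back 60 yaw 0.1768 x at y=0 0.7787 rms 0.0006
```

Handle grasped (gap 16 mm). Lift 12 mm gently, staying well below the shelf's underside.

Call:
{"name": "arm_command", "arguments": {
  "series": [
    [[0,0,0],[0,0,-0.5],0],
    [[0,0,0],[0,0,-1],0],
    [[0,0,0],[0,0,-2],0],
    [[0,0,0],[0,0,-4],0],
    [[0,0,0],[0,0,-6],0],
    [[0,0,0],[0,0,-8],0],
    [[0,0,0],[0,0,-10],0],
    [[0,0,0],[0,0,-11],0],
    [[0,0,0],[0,0,-12],0],
    [[0,0,0],[0,0,-12],0]
  ]
}}

```text
t: 6.6
eef_pos: [0.5386, -0.0057, 0.1069]
orientation: [[0.993, 0.121, 0.0], [0.121, -0.993, -0.0], [0.0, 0.0, -1.0]]
wrist_force: [0.7, 1.0, -2.5]
finger_gap: 0.0156
```

```bash
python3 - <<'E'
from h import *
s=arm.sense();print({k:np.round(s[k],4).tolist() for k in('t','wrist_force','ft_torque','finger_gap','eef_pos')})
im=arm.camera('scene');ti=arm.camera('top')
a=cv2.resize(im[165:255,200:300],(400,360),interpolation=cv2.INTER_CUBIC);b=cv2.resize(ti[120:210,220:320],(400,360),interpolation=cv2.INTER_CUBIC)
cv2.imwrite('pics/s4.png',cv2.convertScaleAbs(np.hstack([a,b]),alpha=1.3))
E
```

```text
{'t': 6.6, 'wrist_force': [0.7357, 0.9517, -2.4896], 'ft_torque': [0.0257, 0.2496, 0.026], 'finger_gap': 0.0156, 'eef_pos': [0.5386, -0.0057, 0.1069]}
```

View pics/s4.png

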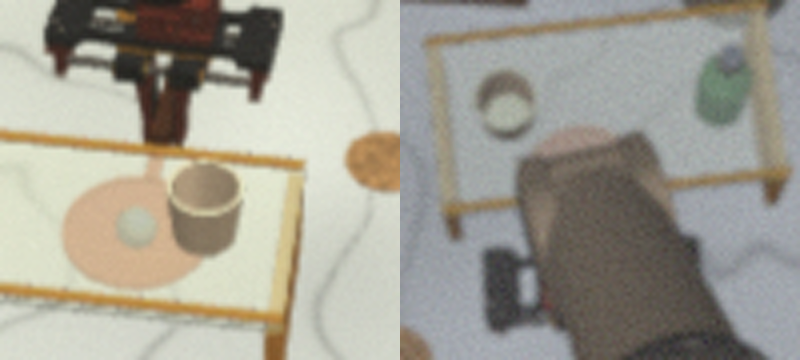

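The ball is centred at (136,227) in the dish (132,232), and the dish looks level. Draw out 105 mm along the shelf's −x with a smooth profile.

Call:
{"name": "arm_command", "arguments": {
  "series": [
    [[0,0,0],[-0.1,0,0],0],
    [[0,0,0],[-0.9,0,0],0],
    [[0,0,0],[-2.8,0.1,0],0],
    [[0,0,0],[-6.1,0.3,0],0],
    [[0,0,0],[-10.9,0.6,0],0],
    [[0,0,0],[-17.1,0.9,0],0],
    [[0,0,0],[-24.7,1.3,0],0],
    [[0,0,0],[-33.3,1.8,0],0],
    [[0,0,0],[-42.7,2.3,0],0],
    [[0,0,0],[-52.5,2.8,0],0]
  ]
}}

```text
t: 7.53
eef_pos: [0.4856, -0.0151, 0.1067]
orientation: [[0.993, 0.121, -0.0], [0.121, -0.993, -0.0], [-0.0, 0.0, -1.0]]
wrist_force: [-0.3, 0.3, -2.6]
finger_gap: 0.0158
```

Call:
{"name": "arm_command", "arguments": {
  "series": [
    [[0,0,0],[-9.8,0.5,0],0],
    [[0,0,0],[-19.2,1,0],0],
    [[0,0,0],[-27.8,1.5,0],0],
    [[0,0,0],[-35.4,1.9,0],0],
    [[0,0,0],[-41.6,2.2,0],0],
    [[0,0,0],[-46.4,2.4,0],0],
    [[0,0,0],[-49.7,2.6,0],0],
    [[0,0,0],[-51.6,2.7,0],0],
    [[0,0,0],[-52.4,2.8,0],0],
    [[0,0,0],[-52.5,2.8,0],0]
  ]
}}

```text
t: 8.37
eef_pos: [0.4351, -0.024, 0.1067]
orientation: [[0.993, 0.122, 0.0], [0.122, -0.993, 0.0], [0.0, -0.0, -1.0]]
wrist_force: [1.2, 0.3, -3.4]
finger_gap: 0.0159
```

```bash
python3 - <<'E'
from h import *
s=arm.sense();print({k:np.round(s[k],4).tolist() for k in('t','wrist_force','ft_torque','finger_gap','eef_pos','joint_pos','qvel')})
im=arm.camera('scene');ti=arm.camera('top')
a=cv2.resize(im[145:235,200:300],(400,360),interpolation=cv2.INTER_CUBIC);b=cv2.resize(ti[130:220,220:320],(400,360),interpolation=cv2.INTER_CUBIC)
cv2.imwrite('pics/s5.png',cv2.convertScaleAbs(np.hstack([a,b]),alpha=1.3))
E
```

```text
{'t': 8.3667, 'wrist_force': [1.2134, 0.3036, -3.3955], 'ft_torque': [-0.0187, 0.2137, 0.0312], 'finger_gap': 0.0159, 'eef_pos': [0.4351, -0.024, 0.1067], 'joint_pos': [0.1153, 0.4216, -0.2396, 2.2455, 0.2063, 0.4937, -1.7351], 'qvel': [0.0006, 0.0024, -0.0002, -0.0059, 0.0013, 0.0002, -0.0017]}
```

View pics/s5.png

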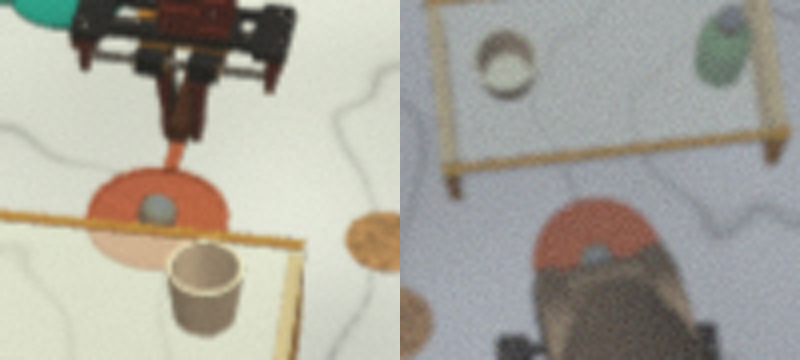

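The dish is fully out: the top crop shows its rear edge at (595,198) clear of the trim at about (600,150), and the ball is central (157,210 in the left crop). Lift 107 mm.

Call:
{"name": "arm_command", "arguments": {
  "series": [
    [[0,0,0],[0,0,-0.1],0],
    [[0,0,0],[0,0,-0.9],0],
    [[0,0,0],[0,0,-2.8],0],
    [[0,0,0],[0,0,-6.2],0],
    [[0,0,0],[0,0,-11.1],0],
    [[0,0,0],[0,0,-17.5],0],
    [[0,0,0],[0,0,-25.2],0],
    [[0,0,0],[0,0,-34],0],
    [[0,0,0],[0,0,-43.5],0],
    [[0,0,0],[0,0,-53.5],0]
  ]
}}

```text
t: 9.3
eef_pos: [0.435, -0.024, 0.1613]
orientation: [[0.993, 0.121, 0.0], [0.121, -0.993, -0.0], [0.0, 0.0, -1.0]]
wrist_force: [0.3, -0.0, -2.4]
finger_gap: 0.0157
```

Call:
{"name": "arm_command", "arguments": {
  "series": [
    [[0,0,0],[0,0,-10],0],
    [[0,0,0],[0,0,-19.5],0],
    [[0,0,0],[0,0,-28.3],0],
    [[0,0,0],[0,0,-36],0],
    [[0,0,0],[0,0,-42.4],0],
    [[0,0,0],[0,0,-47.3],0],
    [[0,0,0],[0,0,-50.7],0],
    [[0,0,0],[0,0,-52.6],0],
    [[0,0,0],[0,0,-53.4],0],
    [[0,0,0],[0,0,-53.5],0]
  ]
}}

```text
t: 10.13
eef_pos: [0.4349, -0.0241, 0.2135]
orientation: [[0.993, 0.121, -0.0], [0.121, -0.993, -0.0], [-0.0, -0.0, -1.0]]
wrist_force: [-0.5, 0.5, -2.2]
finger_gap: 0.0159
```

```bash
python3 - <<'E'
from h import *
s=arm.sense();print({k:np.round(s[k],4).tolist() for k in('t','wrist_force','ft_torque','finger_gap','eef_pos','joint_pos','orientation')})
p=np.array(s['eef_pos']);R=np.array(s['orientation']);y0=np.arctan2(R[1,0],R[0,0])
turn=.174+np.pi/2-y0; r=.102; d=lambda a:np.array([np.cos(a),np.sin(a)])
end=np.array([.453,.297])-r*d(y0+turn)
print('turn',turn,'end TCP',end,'world shift',end-p[:2],'tool shift',(R.T[:, :]@np.array([*(end-p[:2]),0])*1000).round(1))
E
```

```text
{'t': 10.1333, 'wrist_force': [-0.5058, 0.4951, -2.2169], 'ft_torque': [-0.0156, 0.2513, 0.018], 'finger_gap': 0.0159, 'eef_pos': [0.4349, -0.0241, 0.2135], 'joint_pos': [0.1773, 0.2236, -0.2972, 2.1747, 0.0948, 0.7553, -1.6311], 'orientation': [[0.9926, 0.1214, -0.0003], [0.1214, -0.9926, -0.0], [-0.0003, -0.0, -1.0]]}
turn 1.62308456195887 end TCP [0.47065858 0.19654018] world shift [0.03580371 0.22059323] tool shift [  62.3 -214.6   -0. ]
```

Call:
{"name": "arm_command", "arguments": {
  "series": [
    [[0,0,0],[0,0,0],0],
    [[0,0,-0.002],[0,0,0],0],
    [[0,0,-0.006],[0,0,0],0],
    [[0,0,-0.014],[0,0,0],0],
    [[0,0,-0.026],[0,0,0],0],
    [[0,0,-0.043],[0,0,0],0],
    [[0,0,-0.065],[0,0,0],0],
    [[0,0,-0.094],[0,0,0],0],
    [[0,0,-0.129],[0,0,0],0],
    [[0,0,-0.168],[0,0,0],0]
  ]
}}

```text
t: 10.97
eef_pos: [0.435, -0.024, 0.2137]
orientation: [[0.957, 0.289, 0.0], [0.289, -0.957, -0.0], [0.0, 0.0, -1.0]]
wrist_force: [0.0, 0.2, -2.7]
finger_gap: 0.0158
```

Call:
{"name": "arm_command", "arguments": {
  "series": [
    [[0,0,-0.045],[0,0,0],0],
    [[0,0,-0.097],[0,0,0],0],
    [[0,0,-0.153],[0,0,0],0],
    [[0,0,-0.214],[0,0,0],0],
    [[0,0,-0.279],[0,0,0],0],
    [[0,0,-0.347],[0,0,0],0],
    [[0,0,-0.419],[0,0,0],0],
    [[0,0,-0.492],[0,0,0],0],
    [[0,0,-0.568],[0,0,0],0],
    [[0,0,-0.644],[0,0,0],0]
  ]
}}

```text
t: 11.8
eef_pos: [0.435, -0.0241, 0.2137]
orientation: [[0.591, 0.807, 0.0], [0.807, -0.591, -0.0], [0.0, 0.0, -1.0]]
wrist_force: [-0.0, 0.6, -2.5]
finger_gap: 0.0159
```

Call:
{"name": "arm_command", "arguments": {
  "series": [
    [[0,0,-0.076],[0,0,0],0],
    [[0,0,-0.152],[0,0,0],0],
    [[0,0,-0.225],[0,0,0],0],
    [[0,0,-0.297],[0,0,0],0],
    [[0,0,-0.365],[0,0,0],0],
    [[0,0,-0.43],[0,0,0],0],
    [[0,0,-0.491],[0,0,0],0],
    [[0,0,-0.547],[0,0,0],0],
    [[0,0,-0.599],[0,0,0],0],
    [[0,0,-0.644],[0,0,0],0]
  ]
}}

```text
t: 12.63
eef_pos: [0.4351, -0.0241, 0.2138]
orientation: [[-0.011, 1.0, 0.001], [1.0, 0.011, -0.0], [-0.0, 0.001, -1.0]]
wrist_force: [0.8, 0.3, -3.8]
finger_gap: 0.0159
```

Call:
{"name": "arm_command", "arguments": {
  "series": [
    [[0,0,-0.039],[0,0,0],0],
    [[0,0,-0.074],[0,0,0],0],
    [[0,0,-0.103],[0,0,0],0],
    [[0,0,-0.125],[0,0,0],0],
    [[0,0,-0.142],[0,0,0],0],
    [[0,0,-0.154],[0,0,0],0],
    [[0,0,-0.162],[0,0,0],0],
    [[0,0,-0.166],[0,0,0],0],
    [[0,0,-0.168],[0,0,0],0],
    [[0,0,-0.168],[0,0,0],0]
  ]
}}

```text
t: 13.47
eef_pos: [0.435, -0.024, 0.2137]
orientation: [[-0.174, 0.985, 0.0], [0.985, 0.174, 0.0], [0.0, 0.0, -1.0]]
wrist_force: [-0.5, 0.6, -2.9]
finger_gap: 0.0153
```

```bash
python3 - <<'E'
from h import *
s=arm.sense();print({k:np.round(s[k],4).tolist() for k in('t','wrist_force','ft_torque','finger_gap','eef_pos','joint_pos','orientation')})
p=np.array(s['eef_pos']);R=np.array(s['orientation']);y0=np.arctan2(R[1,0],R[0,0])
end=np.array([.453,.297])-.102*R[:2,0]
print('yaw',y0,'tool shift',(R.T@np.array([*(end-p[:2]),.199-p[2]])*1000).round(1))
im=arm.camera('scene');ti=arm.camera('top')
a=cv2.resize(im[115:205,210:310],(400,360),interpolation=cv2.INTER_CUBIC);b=cv2.resize(ti[150:240,190:290],(400,360),interpolation=cv2.INTER_CUBIC)
cv2.imwrite('pics/s6.png',cv2.convertScaleAbs(np.hstack([a,b]),alpha=1.3))
E
```

```text
{'t': 13.4667, 'wrist_force': [-0.4563, 0.6218, -2.9313], 'ft_torque': [-0.2615, -0.1509, -0.0732], 'finger_gap': 0.0153, 'eef_pos': [0.435, -0.024, 0.2137], 'joint_pos': [0.4203, 0.2559, -0.5721, 2.1599, 0.1971, 0.7748, -0.1037], 'orientation': [[-0.1741, 0.9847, 0.0001], [0.9847, 0.1741, 0.0], [0.0, 0.0001, -1.0]]}
yaw 1.7457451316155796 tool shift [211.   73.6  14.7]
```

View pics/s6.png

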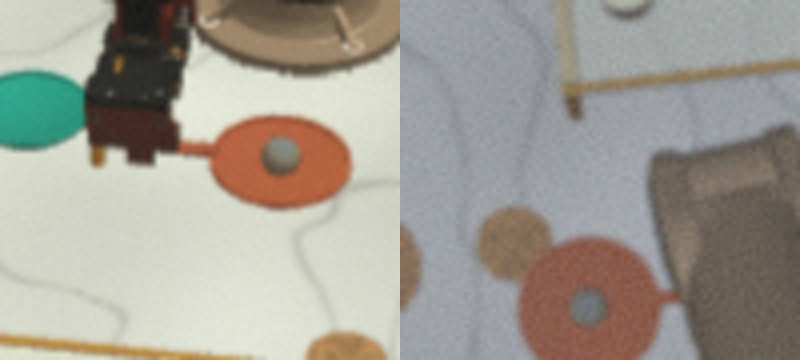

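The dish is level, the handle is along the shelf edge, and the ball is central (282,155 in the left crop; 588,306 in the right). Carry it over to the middle coaster.

Call:
{"name": "arm_command", "arguments": {
  "series": [
    [[0,0,0],[0.1,0,0],0],
    [[0,0,0],[0.6,0.2,0],0],
    [[0,0,0],[1.8,0.6,0.1],0],
    [[0,0,0],[4,1.4,0.3],0],
    [[0,0,0],[7.5,2.6,0.5],0],
    [[0,0,0],[12.2,4.3,0.9],0],
    [[0,0,0],[18.3,6.4,1.3],0],
    [[0,0,0],[25.7,9,1.8],0],
    [[0,0,0],[34.4,12,2.4],0],
    [[0,0,0],[44.3,15.4,3.1],0]
  ]
}}

```text
t: 14.4
eef_pos: [0.4425, 0.0233, 0.2105]
orientation: [[-0.174, 0.985, 0.0], [0.985, 0.174, 0.0], [0.0, 0.0, -1.0]]
wrist_force: [-0.2, 1.2, -1.9]
finger_gap: 0.0158
```

Call:
{"name": "arm_command", "arguments": {
  "series": [
    [[0,0,0],[10.9,3.8,0.8],0],
    [[0,0,0],[22.7,7.9,1.6],0],
    [[0,0,0],[35.2,12.3,2.5],0],
    [[0,0,0],[48.1,16.8,3.4],0],
    [[0,0,0],[61.2,21.4,4.3],0],
    [[0,0,0],[74.3,25.9,5.2],0],
    [[0,0,0],[87.2,30.4,6.1],0],
    [[0,0,0],[99.7,34.8,6.9],0],
    [[0,0,0],[111.6,38.9,7.8],0],
    [[0,0,0],[122.4,42.7,8.5],0]
  ]
}}

```text
t: 15.23
eef_pos: [0.463, 0.152, 0.2019]
orientation: [[-0.175, 0.985, -0.0], [0.985, 0.175, 0.0], [0.0, -0.0, -1.0]]
wrist_force: [0.3, -0.1, -2.6]
finger_gap: 0.0157
```

Call:
{"name": "arm_command", "arguments": {
  "series": [
    [[0,0,0],[9.9,3.4,0.7],0],
    [[0,0,0],[18.6,6.5,1.3],0],
    [[0,0,0],[26,9.1,1.8],0],
    [[0,0,0],[32.1,11.2,2.2],0],
    [[0,0,0],[36.8,12.8,2.6],0],
    [[0,0,0],[40.3,14,2.8],0],
    [[0,0,0],[42.5,14.8,3],0],
    [[0,0,0],[43.7,15.2,3.1],0],
    [[0,0,0],[44.2,15.4,3.1],0],
    [[0,0,0],[44.3,15.4,3.1],0]
  ]
}}

```text
t: 16.07
eef_pos: [0.4706, 0.1963, 0.1989]
orientation: [[-0.174, 0.985, -0.0], [0.985, 0.174, -0.0], [-0.0, -0.0, -1.0]]
wrist_force: [-0.3, -0.1, -3.7]
finger_gap: 0.0157
```

```bash
python3 - <<'E'
from h import *
s=arm.sense();print({k:np.round(s[k],4).tolist() for k in('t','wrist_force','finger_gap','eef_pos')})
R=np.array(s['orientation']);print('yaw',np.arctan2(R[1,0],R[0,0]))
im=arm.camera('scene');ti=arm.camera('top'); G={}
for c,g,m0 in(('scene',im,0),('top',ti,0)):
    h=cv2.cvtColor(g,cv2.COLOR_BGR2HSV); u=proj(c,[.453,.297,.12]).astype(int)
    m=((h[...,0]<13)&(h[...,1]>110)&(h[...,2]>70)).astype(np.uint8); z=np.zeros_like(m); z[u[1]-35:u[1]+35,u[0]-45:u[0]+45]=1
    m=cv2.morphologyEx(m*z,cv2.MORPH_OPEN,np.ones((5,5),np.uint8)); cs,_=cv2.findContours(m,0,1); k=max(cs,key=cv2.contourArea)
    e=cv2.fitEllipse(cv2.convexHull(k)); print(c,'ellipse',np.round(e[0],1),np.round(e[1],1),'expected centre',proj(c,[.453,.297,.126]).round(1)); G[c]=e[0]
    print(' at z .122',at(c,e[0],.122).round(4))
o1,d1=ray('top',G['top']);o2,d2=ray('scene',G['scene'])
ab=np.linalg.lstsq(np.c_[d1,-d2],o2-o1,rcond=None)[0];print('triangulated',(o1+d1*ab[0]).round(4),(o2+d2*ab[1]).round(4))
a=cv2.resize(im[135:225,270:370],(400,360),interpolation=cv2.INTER_CUBIC);b=cv2.resize(ti[165:255,140:240],(400,360),interpolation=cv2.INTER_CUBIC)
cv2.imwrite('pics/s7.png',cv2.convertScaleAbs(np.hstack([a,b]),alpha=1.3))
E
```

```text
{'t': 16.0667, 'wrist_force': [-0.2838, -0.0524, -3.6844], 'finger_gap': 0.0157, 'eef_pos': [0.4706, 0.1963, 0.1989]}
yaw 1.7454618918558369
scene ellipse [345. 179.] [24.8 37. ] expected centre [341.  178.7]
 at z .122 [0.446  0.3089 0.122 ]
top ellipse [175.4 220.1] [15.4 23. ] expected centre [173.  211.5]
 at z .122 [0.4259 0.2873 0.122 ]
triangulated [0.4287 0.2924 0.1007] [0.4251 0.3079 0.104 ]
```

View pics/s7.png

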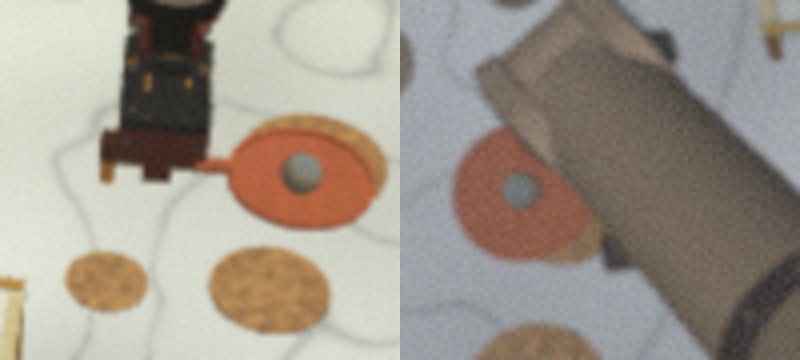

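The left crop shows the dish at (304,178), ball (302,172). The right crop shows the dish at (521,194), ball (521,190). The dish seems about 1 cm too far along +y; quantify.

```bash
python3 - <<'E'
from h import *
R=np.array(arm.sense()['orientation'])
for c,px in(('scene',(345.5,179.1)),('top',(170.0,213.1)),('scene',(270+302/4-.4,135+172/4-.4)),('top',(140+121/4-.4,165+190/4-.4))):
    P=at(c,px,.127); e=np.array([.453,.297,.127])-P; print(c,P.round(4),'tool shift',(R.T@e*1000).round(1))
# coaster from scene too (first picture, network points) and mid by colour now
g=arm.camera('scene');h=cv2.cvtColor(g,cv2.COLOR_BGR2HSV)
m=((h[...,0]<25)&(h[...,1]>70)).astype(np.uint8);z=np.zeros_like(m);z[190:222,318:358]=1
M=cv2.moments(m*z,True);px=(M['m10']/M['m00'],M['m01']/M['m00']);print('coaster scene',np.round(px,1),at('scene',px,.004).round(4),M['m00'])
s=arm.sense();print(s['t'],np.round(s['qvel'],4).max())
E
```

```text
scene [0.4517 0.3109 0.127 ] tool shift [-13.9  -1.1   0. ]
top [0.4469 0.306  0.127 ] tool shift [-9.9  4.4  0. ]
scene [0.4451 0.3085 0.127 ] tool shift [-12.7   5.8   0. ]
top [0.4502 0.3068 0.127 ] tool shift [-10.2   1.1   0. ]
coaster scene [337.6 206. ] [0.4494 0.301  0.004 ] 540.0
16.2167 0.0008
```

Both views agree: move about −10 mm along the tool's x and +2 along y.

Call:
{"name": "arm_command", "arguments": {
  "series": [
    [[0,0,0],[-0.1,0,0],0],
    [[0,0,0],[-0.6,0.1,0],0],
    [[0,0,0],[-1.6,0.3,0],0],
    [[0,0,0],[-3.2,0.6,0],0],
    [[0,0,0],[-5,1,0],0],
    [[0,0,0],[-6.8,1.4,0],0],
    [[0,0,0],[-8.4,1.7,0],0],
    [[0,0,0],[-9.4,1.9,0],0],
    [[0,0,0],[-9.9,2,0],0],
    [[0,0,0],[-10,2,0],0]
  ]
}}

```text
t: 17.05
eef_pos: [0.4743, 0.1869, 0.199]
orientation: [[-0.174, 0.985, 0.0], [0.985, 0.174, -0.0], [-0.0, -0.0, -1.0]]
wrist_force: [-0.9, 0.6, -2.4]
finger_gap: 0.0156
```

Call:
{"name": "arm_command", "arguments": {
  "series": [
    [[0,0,0],[0,0,0],0],
    [[0,0,0],[0,0,0],0],
    [[0,0,0],[0,0,0],0],
    [[0,0,0],[0,0,0],0],
    [[0,0,0],[0,0,0],0],
    [[0,0,0],[0,0,0],0],
    [[0,0,0],[0,0,0],0],
    [[0,0,0],[0,0,0],0],
    [[0,0,0],[0,0,0],0],
    [[0,0,0],[0,0,0],0]
  ]
}}

```text
t: 17.88
eef_pos: [0.4743, 0.187, 0.199]
orientation: [[-0.174, 0.985, 0.0], [0.985, 0.174, -0.0], [-0.0, 0.0, -1.0]]
wrist_force: [0.1, -0.3, -2.2]
finger_gap: 0.0158
```

```bash
python3 - <<'E'
from h import *
im=arm.camera('scene');ti=arm.camera('top');s=arm.sense();print({k:np.round(s[k],4).tolist() for k in('t','wrist_force','ft_torque','finger_gap','eef_pos')})
for x,y,w in((.4515,.2985,'c'),):
  for r in(.058,):
    for g,c in((im,'scene'),(ti,'top')):
      q=np.array([proj(c,[x+r*np.cos(a),y+r*np.sin(a),.126]) for a in np.linspace(0,6.28,40)])
      print(c,q.min(0).round(1),q.max(0).round(1)); exec(f"{c}q=q")
big=cv2.resize(im[135:225,250:370],(800,600),interpolation=cv2.INTER_CUBIC);big=cv2.convertScaleAbs(big,alpha=1.3)
for u in sceneq: cv2.circle(big,(int((u[0]-250+.5)*6.667),int((u[1]-135+.5)*6.667)),2,(255,0,0),-1)
cv2.imwrite('pics/s8.png',big)
E
```

```text
{'t': 17.9833, 'wrist_force': [-0.2151, -0.2358, -2.9988], 'ft_torque': [-0.2003, -0.0778, 0.0311], 'finger_gap': 0.0158, 'eef_pos': [0.4743, 0.1871, 0.199]}
scene [322.9 166.4] [360.3 191.3]
top [154.7 194.4] [190.4 229.7]
```

View pics/s8.png

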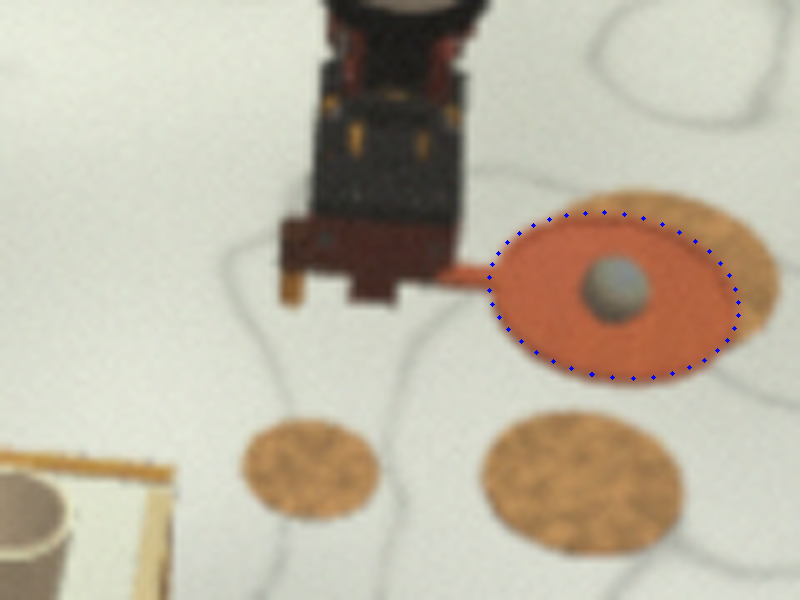

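The expected rim outline (blue dots, centre (614,296)) lies on the dish, and the ball is in the middle at (615,290). The dish is steady. Hand in.

```bash
python3 -c "
from bench import arm
print(arm.close_job())"
```

```text
the job is handed in; nothing more can be done
None
```

I gripped the copper dish by its handle and raised it about 12 mm so it wouldn't drag. I then drew it 105 mm straight out from under the shelf and lifted it 107 mm. In the air I turned it a quarter turn and carried it over the middle-sized coaster. I handed the job in at about 18 s, with the gripper still holding the dish still.

**Last checks:**
- **Position:** the dish lies within 1–2 mm of its expected outline over the coaster in the scene view. In the top view the arm partly hides the dish, and I did not look there again after the last 10 mm correction.
- **Height:** the dish's underside is about 10 cm above the coaster, worked out from the tool height.
- **Handle direction:** the gripper's yaw is 1.745 rad, matching the fitted direction of the shelf's front edge (0.174 rad plus a quarter turn). The two fits of the shelf edge differed by 0.005 rad.
- **Ball and grip:** the ball is in the middle, and the gripper opening was steady at 16 mm.
- **Shelf and other things:** wrist force readings stayed below about 4 N, and I saw no sign of a bump. I did not check the other things on the counter one by one at the end.

**Disagreement:** before the last correction, the two cameras differed by about 5 mm on the dish and coaster positions. Taken relative to the coaster, both asked for the same 10 mm correction along the handle, which I made. Across the handle they still differed, and I shifted by 2 mm as a compromise.

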